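# Pump up the airbrush tank until its pressure pin stands out

### The arm

A 7-joint arm with a two-finger parallel gripper is mounted at the origin on the work surface. World frame = base frame: x ahead of the robot, y to its left, z up, the work surface at z = 0. Lengths are in m, angles in rad, forces in N, time in s.
With the tool pointing down it reaches from about 0.35 to 0.9 m from the base axis. Payload 8.1 kg.
Tool frame: the origin (TCP) lies at the centre of the arm's flange, where the gripper is bolted on; the fingertips stand 178 mm ahead of it and the grasp point (between the pads) lies 159 mm ahead of it; z points along the fingers, y is the line along which they close (so a half turn about z gives the same grasp; the last joint's range is limited). The gripper opens to 92 mm and grips with 3 to 60 N. Pads are 19 mm wide; open, the fingers measure 130 mm over their backs; the gripper's body (75 mm by 190 mm) begins 47 mm behind the grasp point.
Start: joints at [-1.357, 0.434, 0.025, 1.573, -0.012, 1.134, -0.075], TCP at [0.195, 0.594, 0.405] pointing down, gripper open.
Joint ranges: [-2.62, 2.62], [-0.44, 2.09], [-1.27, 1.32], [0.08, 2.57], [-1.32, 4.46], [0.12, 2], [-2.74, 2.74]. Speed limits (rad/s): [2.22, 2.22, 3.01, 3.01, 3.14, 3.14, 3.14].

### API

Orientations are given as a unit quaternion [x, y, z, w].
In Python, from station import bot, eyes, job gives the robot as it stands. The module is installed in compiled form; this text tells all that it offers.
- The arm moves only by the tool carry_out, never from a script. Its argument "motion" is a list of rows, each a list of 3 entries, a list of its own where there are three numbers: the shift along the tool's x, y, z in m, then the turn, a rotation vector about the tool's x, y, z in rad, then the opening, from 0 (shut) to 1 (fully open). In form: [[[x, y, z], [rx, ry, rz], fingers], ...]. A call has exactly 5 rows; each row shifts and turns the commanded pose from where the row before left it, along the tool's axes as they then stand; what a row does not reach is not made up. A row lasts 1/8 s, in which the tool goes at most 62.5 mm and 10.7 degrees, less where a joint would pass 70% of its speed; a pose out of reach is approached as far as the arm can. A call is refused whole if a number of a shift passes 0.0625 or a number of a turn 0.188, either way. A call with a gripper value outside its range is refused whole. The fingers move at their own pace and stop on an object; "newtons" is the grip in N (left out, the last holds). Time passes only in rows, so rows that do not move let the fingers close, or fill a call up. It gives the time, the measured TCP pose, the force, the opening and the grip force at its end, in the units of the state.
- bot.sense(): the state, without advancing time (a new reading comes with each control period).
- eyes.read_camera(name): name is "scene" or "top" or "wrist"; returns a dict with "color" (400x640x3 uint8, red, green, blue), "vfov" (degrees; the focal length in pixels is half the picture's height over the tangent of half this angle, whatever the lens; pixels are square), "cx", "cy" (the principal point, pixels), "D" ([k1, k2, p1, p2, k3] as OpenCV has them; the pictures are not rectified), "position" and "rotation" of the camera in the world; the wrist camera has in their place "tool_from_camera" (4x4, takes a point from camera to tool coordinates, whose origin is the TCP and whose axes are the flange's). Camera axes: x right, y down, z forward; pixel columns grow to the right and rows downward; lengths in m; the calibration is good to about 2 mm. A picture is of the moment at which its call begins: read the wrist's pose just before it. There is no depth.
- job.sign_off(): hands the job in; it is judged then, once.
The state is a dict: "clock": time; "joint_positions": joint angles; "joint_vel": joint speeds; "tau": joint torques, N m; "tcp_pos": TCP position; "orientation": TCP orientation; "ft_force": force on the tool from outside, world axes, zero at the start; "moment": the same for the moment, N m; "grip_width": opening from 0.0 (shut) to 1.0 (fully open); "finger_force": force on a finger pad.
Only numpy, scipy, OpenCV 4.12 (cv2) and the standard library are available. Lean on these libraries where they do the work, as an engineer would, in place of code of your own. Each camera call takes 0.05 s, during which the arm holds its last target. There are 200 camera calls.

### The job

Pump up the airbrush air tank: push the black plunger knob down with the fingertips, let it spring back up, and keep on with full strokes until the pressure pin on the tank's lid stands fully out. Do not grip anything or touch the pin itself, leave the bottle, tape and brush where they lie, and finish with the plunger back up and the hand clear.

Things in the scene. Friction and masses are not known exactly. Their poses are not given: they have to be found in the camera images.
- air_tank: Hand-pumped air tank, fixed to the bench: a dark steel foot plate 110 (x) x 200 (y) x 10 mm, a grey upright tank 96 mm across and about 104 mm high over the bench, and 95 mm beside it a slim aluminium pump barrel 46 mm across at its collar and 110 mm high. Origin at the centre of the plate's underside, z up; the pump's axis is at y = -60 mm, the tank's and pin's axis at y = +35 mm, both at x = 0. It may stand at any yaw.
- plunger_top (a point): Centre of the top of the pump plunger's black mushroom knob (48 mm across, flat middle 40 mm across, 16 mm thick, on a 12 mm rod). 152 mm above the bench when up, 128 mm when fully down. Moves with the plunger; it is pressed straight down.
- plunger (a joint): Plunger travel in m: 0 = fully up (where its spring returns it), 0.024 = fully down, against a hard stop. Spring: about 5 N at the top, 11 N at the bottom, plus up to 2 N of pump load. It springs back by itself in well under half a second when the hand rises.
- pin_boss (a point): Centre of the top of the dark 20 mm boss on the tank's lid, 112 mm above the bench, through which the pin comes out. Fixed to the tank.
- pin_top (a point): Centre of the top of the brass pressure pin (12 mm across). 6 mm above pin_boss when fully in, 38 mm above it when fully out.
- pin (a joint): How far the pin has come out, in m: 0 = in, 0.032 = fully out. Starts anywhere from 0 to 0.013. Each full stroke of the plunger (down to at least 0.022, then back up to below 0.003) raises it by about 0.006 (the first by 0.001 to 0.009); it stays where it got to and does not drop back. Half strokes may not raise it. 3 to 5 strokes are needed; further strokes once it is fully out do nothing and do no harm.
- paint_bottle: Loose upright paint bottle, 38 mm across, 105 mm high, origin at the centre of its underside; bystander.
- tape_roll: Loose roll of tape lying flat, 90 mm across, 24 mm high, origin at the centre of its underside; bystander.
- brush: Loose paint brush lying on the bench, 170 mm long along its x; bystander.
Not all that is in view belongs to the job. There is more than one size of the air_tank; the job needs the largest.

How it is judged:
By the outcome, as a careful person would: the job done as asked, in the order asked, and still so for the second after the job is handed in, with the robot touching nothing.
It also fails if it takes over 45 s, if anything falls off the work surface, if the arm or the gripper's body presses on something with over 40 N, if the wrist force passes 120 N, or if a joint passes its speed limit or range.

## Working session

There is one attempt and no reset: what is moved stays moved. The work goes in short steps, Python scripts to look and compute and a tool call to move; the robot and the scene stay as the last step left them, time stands still between calls to the robot, and variables do not carry over. Pictures are saved under pics/ and viewed, at most 10 in all, crops included, and the job is handed in when it is done.

Besides the shell and the picture viewer there is one more tool, called after "Request:" as name([rows], argument=value, ...), one row to a line, values as JSON. carry_out: Moves the arm, as the interface text tells. Its arguments: {"type":"object","properties":{"motion":{"type":"array"},"newtons":{"type":"number"}},"required":["motion"]}

```bash
mkdir -p pics
cat > h.py <<'E'
import numpy as np, cv2
from station import bot, eyes, job
from scipy.spatial.transform import Rotation as R
def K(c):
    f=200/np.tan(np.radians(c['vfov'])/2); return np.array([[f,0,c['cx']],[0,f,c['cy']],[0,0,1]])
def cast(c,uv,z,pose=None):
    if 'position' in c: p=np.array(c['position']); r=np.array(c['rotation'])
    else:
        T=np.array(c['tool_from_camera']); Q=R.from_quat(pose['orientation']).as_matrix()
        p=Q@T[:3,3]+pose['tcp_pos']; r=Q@T[:3,:3]
    if r.shape!=(3,3): r=R.from_quat(r).as_matrix()
    n=cv2.undistortPoints(np.array([[uv]],float),K(c),np.array(c['D'],float))[0,0]
    d=r@[n[0],n[1],1]; return p+d*(z-p[2])/d[2]
E
python3 - <<'E'
from h import *
s=bot.sense(); print(s)
for n in ['scene','top']:
    c=eyes.read_camera(n); cv2.imwrite(f'pics/{n}0.png',c['color'][:,:,::-1]); print(n,{k:v for k,v in c.items() if k!='color'})
E
```

```text
{'clock': 0.0, 'joint_positions': array([-1.35661184,  0.43519641,  0.02499067,  1.57407721, -0.01162606,
        1.13395786, -0.07509122]), 'joint_vel': array([-9.07730849e-05,  1.09555250e-03, -7.45441909e-04, -6.72078161e-04,
        4.76099965e-04, -5.24504921e-04, -2.89880308e-04]), 'tau': array([ 4.69624938e-04, -6.67867184e+01,  9.85097140e-01, -3.14454746e+01,
       -6.05260301e-02,  4.29713249e-02,  1.42362846e-04]), 'tcp_pos': array([0.19466038, 0.59368023, 0.40396915]), 'orientation': array([ 1.57774142e-01,  9.87474943e-01, -7.44456349e-04, -5.81856484e-05]), 'ft_force': array([-0.35199038,  0.58698333, -0.32225581]), 'moment': array([-0.04022259,  0.01270158, -0.0581222 ]), 'finger_force': 0.0, 'grip_width': 1.005526302848295}
scene {'vfov': 53.603010781820316, 'cx': 325.5625178464608, 'cy': 209.32258958193788, 'D': array([0.00308344, 0.        , 0.        , 0.        , 0.        ]), 'position': array([ 1.12533188, -0.25260519,  0.62314927]), 'rotation': array([ 0.76419623,  0.48699524, -0.22430831, -0.35850459])}
top {'vfov': 48.70443904181265, 'cx': 322.2881663788999, 'cy': 195.57754324484634, 'D': array([-0.12391489,  0.        ,  0.        ,  0.        ,  0.        ]), 'position': array([0.46224183, 0.02929077, 0.8451005 ]), 'rotation': array([-0.69734389,  0.71308577, -0.04975288,  0.05239107])}
```

View pics/top0.png

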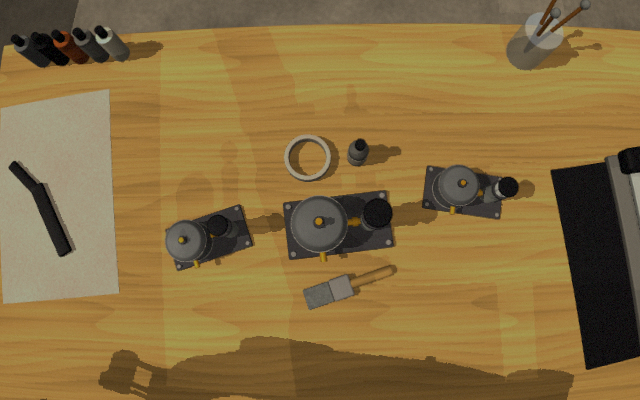

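View pics/scene0.png

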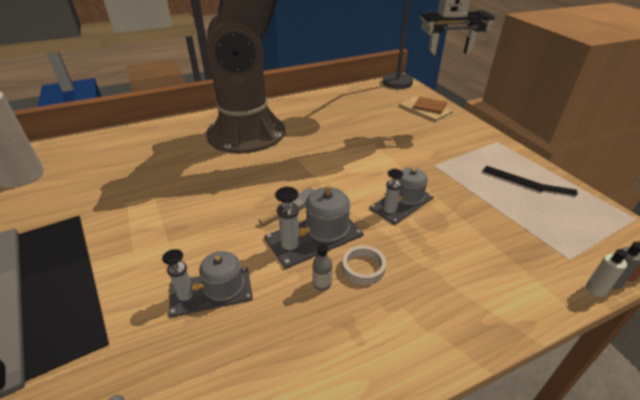

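The middle tank is the largest: in the top view its knob is at about (377,213), its pin at (319,222), with tape (308,158) and bottle (358,152) ahead and the brush (350,287) behind. In the scene view its knob is at (287,195).

Run:
```python
from h import *
c=eyes.read_camera('top'); im=c['color'].astype(int)
m=(im.sum(2)<110).astype(np.uint8); m[:, :362]=0; m[:,393:]=0; m[:197]=0; m[230:]=0
n,l,st,ce=cv2.connectedComponentsWithStats(m); i=1+np.argmax(st[1:,4]); print(st[i],ce[i])
k=cast(c,ce[i],.150); p=cast(c,(319,222),.122); 
for w,q in (('edge',cast(c,(st[i][0],ce[i][1]),.148)),('edge2',cast(c,(st[i][0]+st[i][2],ce[i][1]),.148))): print(w,q)
print(k,p,np.linalg.norm((k-p)[:2]), np.degrees(np.arctan2(*(p-k)[[1,0]])))
for t in [(284,203),(388,191),(395,243),(291,260)]: print(cast(c,t,.01))
s=eyes.read_camera('scene'); print(cast(s,(287,194),.152))
for uv in [(358,146),]: print('bottle top',cast(c,uv,.105))
T=R.from_quat(bot.sense()['orientation']).as_matrix(); print(T.round(3))
print('delta tool', T.T@(np.r_[k[:2],.152+.178+.03]-bot.sense()['tcp_pos']))
w=eyes.read_camera('wrist'); print(np.round(w['tool_from_camera'],3),w['vfov'])
```

```text
[362 198  30  32 724] [376.83701657 212.56629834]
edge [ 0.5350994 -0.0316097  0.148    ]
edge2 [ 0.53396708 -0.07938265  0.148     ]
[ 0.5343367  -0.05496104  0.15      ] [0.5238837  0.03718745 0.122     ] 0.09273946873851555 96.471764251386
[0.57120833 0.10442029 0.01      ]
[ 0.58985972 -0.09502626  0.01      ]
[ 0.49029419 -0.10417304  0.01      ]
[0.46303274 0.09246363 0.01      ]
[ 0.54454287 -0.05924032  0.152     ]
bottle top [ 0.6549791  -0.03257855  0.105     ]
[[-0.95   0.312 -0.   ]
 [ 0.312  0.95  -0.001]
 [-0.    -0.001 -1.   ]]
delta tool [-0.52483781 -0.51055987  0.04479915]
[[-0.001 -0.968 -0.252  0.066]
 [ 1.    -0.001 -0.001 -0.   ]
 [ 0.001 -0.252  0.968  0.02 ]
 [ 0.     0.     0.     1.   ]] 58.611303055089095
```

Request:
carry_out([
  [[-0.02,-0.02,0],[0,0,0],0],
  [[-0.034,-0.033,0],[0,0,0],0],
  [[-0.034,-0.033,0],[0,0,0],0],
  [[-0.034,-0.033,0],[0,0,0],0],
  [[-0.034,-0.033,0],[0,0,0],0],
], newtons=10)

```text
clock: 0.88
tcp_pos: [0.2962, 0.3994, 0.4048]
orientation: [0.158, 0.987, 0.0, 0.0]
ft_force: [1.3, 0.4, 0.1]
grip_width: 0.501
finger_force: 0.0
```

Request:
carry_out([
  [[-0.034,-0.033,0],[0,0,0],0],
  [[-0.034,-0.033,0],[0,0,0],0],
  [[-0.034,-0.033,0],[0,0,0],0],
  [[-0.034,-0.033,0],[0,0,0],0],
  [[-0.034,-0.033,0],[0,0,0],0],
])

```text
clock: 1.5
tcp_pos: [0.4062, 0.1896, 0.4049]
orientation: [0.158, 0.987, 0.0, 0.0]
ft_force: [1.0, 0.3, 0.4]
grip_width: 0.01
finger_force: 0.0
```

Request:
carry_out([
  [[-0.034,-0.033,0],[0,0,0],0],
  [[-0.034,-0.033,0],[0,0,0],0],
  [[-0.034,-0.033,0],[0,0,0],0],
  [[-0.034,-0.033,0],[0,0,0],0],
  [[0,0,0],[0,0,0],0],
])

```text
clock: 2.12
tcp_pos: [0.4948, 0.0197, 0.4049]
orientation: [0.161, 0.987, -0.001, 0.001]
ft_force: [-0.5, 1.8, -0.6]
grip_width: 0.006
finger_force: 0.0
```

Run:
```python
from h import *
s=bot.sense(); w=eyes.read_camera('wrist'); cv2.imwrite('pics/w1.png',w['color'][:,:,::-1])
T=R.from_quat(s['orientation']).as_matrix()
print(s['tcp_pos'],s['orientation'],s['grip_width'],s['ft_force'],s['joint_positions'])
print('delta tool', T.T@(np.array([.535,-.056,.152+.178])-s['tcp_pos']))
```

```text
[0.49477796 0.01972713 0.40488208] [ 1.60807935e-01  9.86985326e-01 -6.50859531e-04  5.92009525e-04] 0.0058866932567708695 [-0.48781873  1.77089607 -0.62457726] [-0.4620294   0.22301707  0.38161879  1.90560716 -0.09443157  1.02968488
  1.20745782]
delta tool [-0.06207662 -0.05896091  0.07503226]
```

View pics/w1.png

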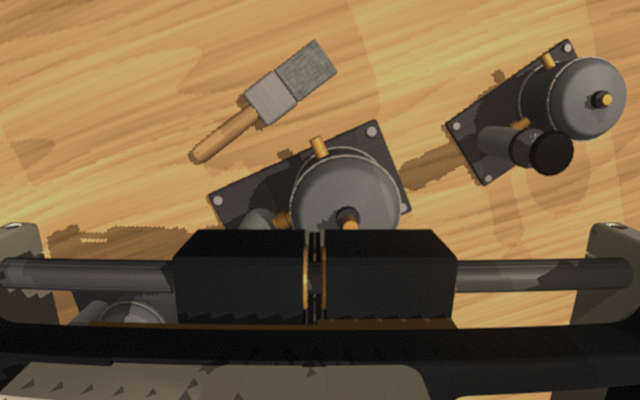

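The wrist view shows the big tank (345,205) behind the closed fingers, with the knob hidden by them. I'll go above the knob and check from the fixed cameras.

Request:
carry_out([
  [[-0.022,-0.02,0],[0,0,0],0],
  [[-0.022,-0.02,0],[0,0,0],0],
  [[-0.018,-0.019,0.02],[0,0,0],0],
  [[0,0,0.02],[0,0,0],0],
  [[0,0,0.015],[0,0,0],0],
])

```text
clock: 2.8
tcp_pos: [0.534, -0.0508, 0.3487]
orientation: [0.157, 0.988, 0.0, -0.001]
ft_force: [-0.8, 0.7, 0.4]
grip_width: 0.007
finger_force: 0.0
```

Run:
```python
from h import *
s=bot.sense(); a=eyes.read_camera('scene')['color'][140:300,210:410]; b=eyes.read_camera('top')['color'][140:300,250:450]
cv2.imwrite('pics/c2.png',cv2.resize(np.hstack([a,b])[:,:,::-1],None,fx=2,fy=2,interpolation=2))
T=R.from_quat(s['orientation']).as_matrix()
print(s['tcp_pos'],s['orientation'],s['ft_force'])
print('tip',s['tcp_pos']+T[:,2]*.178,'delta tool', T.T@(np.array([.535,-.056,.152+.178])-s['tcp_pos']))
```

```text
[ 0.53402736 -0.05084289  0.34874057] [ 1.57094796e-01  9.87583323e-01  2.71469823e-04 -5.76374420e-04] [-0.80015815  0.73950562  0.44853785]
tip [ 0.5338399  -0.05071521  0.17074071] delta tool [-0.00254776 -0.00460742  0.01873583]
```

View pics/c2.png

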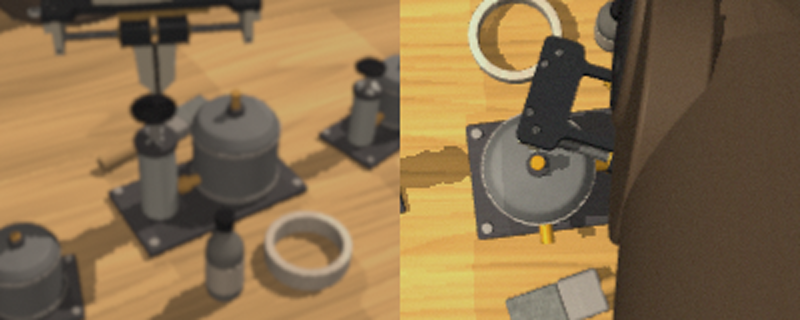

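The fingertips sit just above the knob (left panel, tips (157,88) over knob (153,105)); the pin is visible in the right panel at (538,162). I'll start with one careful stroke.

Request:
carry_out([
  [[-0.002,-0.004,0.008],[0,0,0],0],
  [[0,0,0.01],[0,0,0],0],
  [[0,0,0.012],[0,0,0],0],
  [[0,0,0.012],[0,0,0],0],
  [[0,0,0],[0,0,0],0],
])

```text
clock: 3.52
tcp_pos: [0.5354, -0.0566, 0.3076]
orientation: [0.158, 0.987, 0.0, 0.001]
ft_force: [-2.0, 0.2, 10.3]
grip_width: 0.005
finger_force: 5.0
```

Request:
carry_out([
  [[0,0,0.002],[0,0,0],0],
  [[0,0,0.001],[0,0,0],0],
  [[0,0,0],[0,0,0],0],
  [[0,0,0],[0,0,0],0],
  [[0,0,0],[0,0,0],0],
])

```text
clock: 4.15
tcp_pos: [0.5353, -0.0568, 0.306]
orientation: [0.158, 0.987, 0.0, 0.001]
ft_force: [-5.5, 0.3, 19.2]
grip_width: 0.0
finger_force: 9.5
```

The stop is reached (19 N). Now up, and repeat full strokes.

Request:
carry_out([
  [[0,0,-0.017],[0,0,0],0],
  [[0,0,-0.017],[0,0,0],0],
  [[0,0,0],[0,0,0],0],
  [[0,0,0],[0,0,0],0],
  [[0,0,0],[0,0,0],0],
])

```text
clock: 4.78
tcp_pos: [0.5347, -0.0564, 0.3378]
orientation: [0.158, 0.987, -0.0, -0.001]
ft_force: [0.4, -0.4, -0.5]
grip_width: 0.006
finger_force: 0.0
```

Request:
carry_out([
  [[0,0,0.008],[0,0,0],0],
  [[0,0,0.01],[0,0,0],0],
  [[0,0,0.01],[0,0,0],0],
  [[0,0,0.006],[0,0,0],0],
  [[0,0,0],[0,0,0],0],
])

```text
clock: 5.4
tcp_pos: [0.5352, -0.0567, 0.3059]
orientation: [0.158, 0.987, 0.001, 0.0]
ft_force: [-7.2, 1.6, 24.3]
grip_width: 0.006
finger_force: 12.4
```

Request:
carry_out([
  [[0,0,0],[0,0,0],0],
  [[0,0,-0.017],[0,0,0],0],
  [[0,0,-0.017],[0,0,0],0],
  [[0,0,0],[0,0,0],0],
  [[0,0,0],[0,0,0],0],
])

```text
clock: 6.02
tcp_pos: [0.5347, -0.0564, 0.3377]
orientation: [0.158, 0.987, -0.0, -0.001]
ft_force: [0.2, -1.2, -0.6]
grip_width: 0.003
finger_force: 0.0
```

Request:
carry_out([
  [[0,0,0.008],[0,0,0],0],
  [[0,0,0.01],[0,0,0],0],
  [[0,0,0.01],[0,0,0],0],
  [[0,0,0.006],[0,0,0],0],
  [[0,0,0],[0,0,0],0],
])

```text
clock: 6.65
tcp_pos: [0.535, -0.0567, 0.3058]
orientation: [0.158, 0.987, 0.001, 0.0]
ft_force: [-8.5, 0.7, 27.7]
grip_width: 0.005
finger_force: 14.1
```

Request:
carry_out([
  [[0,0,0],[0,0,0],0],
  [[0,0,-0.017],[0,0,0],0],
  [[0,0,-0.017],[0,0,0],0],
  [[0,0,0],[0,0,0],0],
  [[0,0,0],[0,0,0],0],
])

```text
clock: 7.28
tcp_pos: [0.5347, -0.0564, 0.3375]
orientation: [0.158, 0.987, -0.0, -0.001]
ft_force: [0.1, 0.2, -0.2]
grip_width: 0.003
finger_force: 0.0
```

Request:
carry_out([
  [[0,0,0.008],[0,0,0],0],
  [[0,0,0.01],[0,0,0],0],
  [[0,0,0.01],[0,0,0],0],
  [[0,0,0.006],[0,0,0],0],
  [[0,0,0],[0,0,0],0],
])

```text
clock: 7.9
tcp_pos: [0.535, -0.0567, 0.3059]
orientation: [0.158, 0.987, 0.001, 0.0]
ft_force: [-8.3, 1.0, 28.6]
grip_width: 0.006
finger_force: 14.2
```

Request:
carry_out([
  [[0,0,0],[0,0,0],0],
  [[0,0,-0.017],[0,0,0],0],
  [[0,0,-0.017],[0,0,0],0],
  [[0,0,0],[0,0,0],0],
  [[0,0,0],[0,0,0],0],
])

```text
clock: 8.52
tcp_pos: [0.5346, -0.0564, 0.3375]
orientation: [0.158, 0.987, -0.0, -0.001]
ft_force: [0.2, -0.3, 0.3]
grip_width: 0.008
finger_force: 0.0
```

Request:
carry_out([
  [[0,0,0.008],[0,0,0],0],
  [[0,0,0.01],[0,0,0],0],
  [[0,0,0.01],[0,0,0],0],
  [[0,0,0.006],[0,0,0],0],
  [[0,0,0],[0,0,0],0],
])

```text
clock: 9.15
tcp_pos: [0.535, -0.0567, 0.3058]
orientation: [0.158, 0.987, 0.001, 0.0]
ft_force: [-9.1, 1.6, 28.7]
grip_width: 0.009
finger_force: 14.2
```

Request:
carry_out([
  [[0,0,0],[0,0,0],0],
  [[0,0,-0.017],[0,0,0],0],
  [[0,0,-0.017],[0,0,0],0],
  [[0,0,0],[0,0,0],0],
  [[0,0,0],[0,0,0],0],
])

```text
clock: 9.78
tcp_pos: [0.5346, -0.0564, 0.3375]
orientation: [0.158, 0.987, -0.0, -0.001]
ft_force: [-0.1, 0.0, -0.4]
grip_width: 0.006
finger_force: 0.0
```

Run:
```python
from h import *
a=eyes.read_camera('scene')['color'][140:300,210:410]; b=eyes.read_camera('top')['color'][140:300,250:450]
cv2.imwrite('pics/c3.png',cv2.resize(np.hstack([a,b])[:,:,::-1],None,fx=2,fy=2,interpolation=2))
```

```text
(no output)
```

View pics/c3.png

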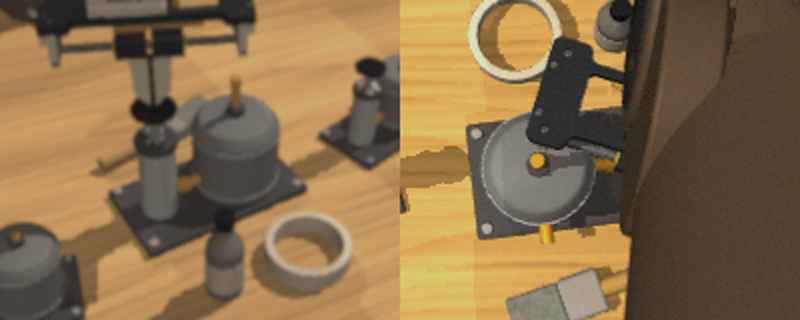

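The pin has risen well: its top is at (236,77) in the left panel, from (236,92) before. I'll do one more stroke, then back off and measure its height against full out.

Request:
carry_out([
  [[0,0,0.008],[0,0,0],0],
  [[0,0,0.01],[0,0,0],0],
  [[0,0,0.01],[0,0,0],0],
  [[0,0,0.006],[0,0,0],0],
  [[0,0,0],[0,0,0],0],
])

```text
clock: 10.5
tcp_pos: [0.5351, -0.0567, 0.3059]
orientation: [0.158, 0.987, 0.001, 0.0]
ft_force: [-7.4, 1.7, 25.6]
grip_width: 0.006
finger_force: 12.6
```

Request:
carry_out([
  [[0,0,0],[0,0,0],0],
  [[0,0,-0.017],[0,0,0],0],
  [[0,0,-0.017],[0,0,0],0],
  [[0,0,-0.01],[0,0,0],0],
  [[0,0,0],[0,0,0],0],
])

```text
clock: 11.12
tcp_pos: [0.5351, -0.0565, 0.3487]
orientation: [0.158, 0.987, 0.0, 0.0]
ft_force: [-0.1, -1.1, 0.3]
grip_width: 0.007
finger_force: 0.0
```

Run:
```python
from h import *
c=eyes.read_camera('scene'); r=R.from_quat(c['rotation']).as_matrix()
# tank axis from plate corners/pin; project lid boss and pin heights
for xy in [(.5239,.0372),(.526,.038)]:
  for z in (.112,.118,.138,.144,.150):
    q=r.T@(np.array([*xy,z])-c['position']); print(xy,z,cv2.projectPoints(q[None],np.zeros(3),np.zeros(3),K(c),c['D'])[0].ravel().round(1))
b=cv2.imread('pics/scene0.png')
f=lambda im:cv2.resize(im[160:215,295:360],None,fx=6,fy=6,interpolation=cv2.INTER_NEAREST)
cur=c['color'][:,:,::-1]
p3=cv2.imread('pics/c3.png')[::2,:400:2]; p3=p3[20:75,85:150]
cv2.imwrite('pics/d4.png',cv2.resize(np.hstack([b[160:215,295:360],p3,cur[160:215,295:360]]),None,fx=4,fy=4,interpolation=cv2.INTER_NEAREST))
```

```text
(0.5239, 0.0372) 0.112 [327.2 191.9]
(0.5239, 0.0372) 0.118 [327.2 189.6]
(0.5239, 0.0372) 0.138 [327.3 181.9]
(0.5239, 0.0372) 0.144 [327.3 179.6]
(0.5239, 0.0372) 0.15 [327.3 177.2]
(0.526, 0.038) 0.112 [327.9 192.3]
(0.526, 0.038) 0.118 [328.  190.1]
(0.526, 0.038) 0.138 [328.1 182.4]
(0.526, 0.038) 0.144 [328.1 180. ]
(0.526, 0.038) 0.15 [328.1 177.7]
```

View pics/d4.png

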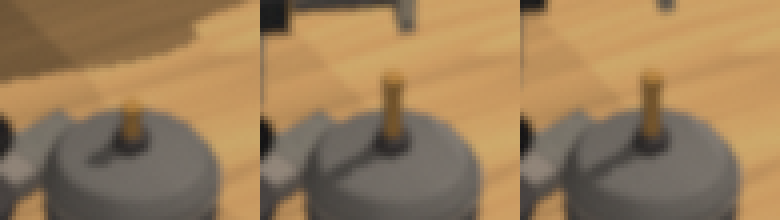

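Pin top is at row 178 of the scene image, matching full out (177–178), and it did not change with the last stroke. I'll retreat.

Request:
carry_out([
  [[0,0,-0.03],[0,0,0],0],
  [[0,0,-0.03],[0,0,0],0],
  [[0,0,-0.03],[0,0,0],0],
  [[0,0,0],[0,0,0],0],
  [[0,0,0],[0,0,0],0],
])

```text
clock: 11.8
tcp_pos: [0.5347, -0.0563, 0.4375]
orientation: [0.158, 0.987, -0.0, -0.001]
ft_force: [-0.5, -0.2, -0.6]
grip_width: 0.005
finger_force: 0.0
```

Run:
```python
from h import *
print(bot.sense()['tcp_pos'],bot.sense()['ft_force']); print(job.sign_off())
```

```text
[ 0.53472978 -0.0563468   0.43753769] [-0.5297699  -0.17165709 -0.64201097]
the job is handed in; nothing more can be done
None
```

I pumped the largest tank with six full strokes; the scene camera shows the pin fully out, unchanged by the last stroke, and I handed the job in at about 12 s with the hand clear above the released plunger.

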